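# Put the clock movements away under cover

## Task

Lift the cover off the round dish and lay it knob up on the grey felt pad, put every clock movement that lies on the bench upright on the floor of the dish, and set the cover back on so that it sits fully down and level; only then slide the closed dish along the bench, without lifting it, to stand inside the white circle. Everything is delicate: never squeeze or push a movement, the dish or its cover with more than 15 N per finger. Leave the loupe, the oil jar and the screwdriver where they are.

Things in the scene. Friction and masses are not known exactly. Their poses are not given: they have to be found in the camera images.
- movement1: Clock movement (absent in some starts): round brass body 60 mm diameter, 20 mm tall, flat underside, dark band round its side, with an upright steel post 14 mm diameter on its axis, from 20 to 46 mm above the underside, by which it is lifted. 90 g. Origin: centre of the underside; z up along the post.
- movement2: Clock movement (absent in some starts): round brass body 60 mm diameter, 20 mm tall, flat underside, dark band round its side, with an upright steel post 14 mm diameter on its axis, from 20 to 46 mm above the underside, by which it is lifted. 90 g. Origin: centre of the underside; z up along the post.
- movement3: Clock movement (absent in some starts): round brass body 60 mm diameter, 20 mm tall, flat underside, dark band round its side, with an upright steel post 14 mm diameter on its axis, from 20 to 46 mm above the underside, by which it is lifted. 90 g. Origin: centre of the underside; z up along the post.
- movement4: Clock movement (absent in some starts): round brass body 60 mm diameter, 20 mm tall, flat underside, dark band round its side, with an upright steel post 14 mm diameter on its axis, from 20 to 46 mm above the underside, by which it is lifted. 90 g. Origin: centre of the underside; z up along the post.
- dish: Open round aluminium dish, 176 mm outside and 168 mm inside diameter, 60 mm tall, wall 4 mm, floor 5 mm thick; loose, 220 g. There is room for four movements side by side, e.g. centred 47 mm from the dish's axis. Origin: centre of the underside; z up.
- cover: Loose round blue cover, 140 g. From below: a grey step 156 mm diameter, 6 mm high, that fits into the dish with 6 mm play all round; a blue plate 184 mm diameter, from 6 to 12 mm, that rests on the rim; a black knob 24 mm diameter, from 12 to 42 mm. Origin: centre of the underside of the step (54 mm above the dish origin when seated); z up. On the dish at first.
- mark: Where the dish is to stand: a white circle, 216 mm outside diameter, with dark green inside, painted flat on the bench. Origin: its centre, on the bench.
- pad: Where the cover is to be laid: a square of grey felt, 210 mm, flat on the bench (no thickness to feel). Origin: its centre, on the bench.
- loupe: Black watchmaker's loupe, a cone 48 mm diameter and 34 mm tall. Bystander. Origin: centre of the underside.
- oil_jar: Amber jar with a red cap, 44 mm diameter, 50 mm tall. Bystander. Origin: centre of the underside.
- screwdriver: Screwdriver lying on the bench, 140 mm long. Bystander. Origin: underside of its middle; x along it.
Not all that is in view belongs to the job. Leave any purple look-alike of the movement2 alone.

How it is judged:
By the outcome, as a careful person would: the job done as asked, in the order asked, and still so for the second after the job is handed in, with the robot touching nothing.
Of movement1, movement2, movement3, movement4 only 2 to 4 are there at a start; the rules pass over those that are not, and their reading is None.
At some moment in a run one of movement1, movement2, movement3, movement4, cover may be knocked a few centimetres aside while the robot is not near it.
Once in a run the grip may slacken for a moment while it holds something.
It also fails if it takes over 210 s, if anything falls off the work surface, if the arm or the gripper's body presses on something with over 40 N, if the wrist force passes 120 N, or if a joint passes its speed limit or range.

## Robot

A 6-joint arm with a two-finger parallel gripper is mounted at the origin on the work surface. World frame = base frame: x ahead of the robot, y to its left, z up, the work surface at z = 0. Lengths are in m, angles in rad, forces in N, time in s.
With the tool pointing down it reaches from about 0.325 to 0.85 m from the base axis. Payload 4.4 kg.
Tool frame: the origin (TCP) lies at the very end of the fingers, on their centre line; the grasp point (between the pads) lies 19 mm behind it (ctrl.grip_depth is the distance from the TCP to the grasp point, in m); z points along the fingers, y is the line along which they close (so a half turn about z gives the same grasp; the last joint's range is limited). The gripper opens to 94 mm and grips with 3 to 60 N. Pads are 16 mm wide; open, the fingers measure 119 mm over their backs; the gripper's body (75 mm by 177 mm) begins 78 mm behind the grasp point.
Start: joints at [-1.335, 0.207, 1.542, -0, 1.393, -0.15], TCP at [0.216, -0.533, 0.205] pointing down, gripper open.
Joint ranges: [-2.73, 2.73], [-0.86, 2.22], [0.23, 2.46], [-1.11, 4.25], [0.08, 2.63], [-2.82, 2.82]. Speed limits (rad/s): [2.79, 2.79, 3.14, 3.14, 3.14, 3.14].

## Interface

Orientations are given as a 3x3 rotation matrix whose columns are the frame's x, y, z axes.
In Python, from station import ctrl gives the robot as it stands.
- The arm moves only by the tool drive_tool, never from a script. Its argument "moves" is one flat list of numbers, 7 for each row, row after row: the opening, from -1 (shut) to 1 (fully open), then the shift along the world's x, y, z in m, then the turn, a rotation vector about the world's x, y, z in degrees. In form: [grip, tx, ty, tz, rx, ry, rz, grip, tx, ty, tz, rx, ry, rz, ...]. A call has 1 to 5 rows; each row shifts and turns the commanded pose from where the row before left it; what a row does not reach is not made up. A row lasts 1/8 s, in which the tool goes at most 62.5 mm and 10.7 degrees, less where a joint would pass 70% of its speed; a pose out of reach is approached as far as the arm can. A call is refused whole if a number of a shift passes 0.0625 or a number of a turn 10.7, either way. A call with a gripper value outside its range is refused whole. The fingers move at their own pace and stop on an object; "newtons" is the grip in N (left out, the last holds). Time passes only in rows, so rows that do not move let the fingers close. It gives the time, the measured TCP pose, the force, the opening and the grip force at its end, in the units of the state.
- ctrl.get_state(): the state, without advancing time (a new reading comes with each control period).
- ctrl.camera(name): name is "scene" or "top" or "wrist"; returns the picture (480x640x3 uint8, red, green, blue); there is no depth.
- ctrl.camera_params(name): a dict with "intrinsics" (3x3 intrinsics, pixels), "k1" (the pictures are not rectified: a ray, as slopes to the right and down, at radius r is drawn at 1 + k1 r^2 times it, then the intrinsics apply), "position" and "attitude" of the camera in the world. Camera axes: x right, y down, z forward; pixel columns grow to the right and rows downward; lengths in m; the calibration is good to about 2 mm. A picture is of the moment at which its call begins: read the wrist's pose just before it. camera_params takes no time and is no camera call; for the wrist camera it gives the pose at the moment of the call.
- ctrl.job_done(): hands the job in; it is judged then, once.
The state is a dict: "time_s": time; "joints": joint angles; "qvel": joint speeds; "joint_efforts": joint torques, N m; "tcp_pos": TCP position; "orientation": TCP orientation; "contact_force": force on the tool from outside, world axes, zero at the start; "torque": the same for the moment, N m; "finger_gap": finger opening in m; "grip_force": force on a finger pad.
Only numpy, scipy, OpenCV 4.12 (cv2) and the standard library are available. Lean on these libraries where they do the work, as an engineer would, in place of code of your own. Each camera call takes 0.05 s, during which the arm holds its last target. There are 200 camera calls.

## Working session

There is one attempt and no reset: what is moved stays moved. The work goes in short steps, Python scripts to look and compute and a tool call to move; the robot and the scene stay as the last step left them, time stands still between calls to the robot, and variables do not carry over. Pictures are saved under pics/ and viewed, at most 14 in all, crops included, and the job is handed in when it is done.

Besides the shell and the picture viewer there is one more tool, called after ">>>" as name(argument=value, ...) on one line, values as JSON. drive_tool: Moves the arm, as the interface text tells. Its arguments: {"type":"object","properties":{"moves":{"type":"array"},"newtons":{"type":"number"}},"required":["moves"]}

```bash
ls; mkdir -p pics
python3 - <<'E'
from station import ctrl
import cv2,numpy as np
for n in("top","scene"):
    im=ctrl.camera(n);cv2.imwrite(f"pics/{n}0.png",im[:,:,::-1])
    p=ctrl.camera_params(n);print(n,{k:np.round(v,4).tolist() for k,v in p.items()})
s=ctrl.get_state();print(s)
E
```

```text
pics
top {'intrinsics': [[528.3212, 0.0, 317.5132], [0.0, 528.3212, 244.6156], [0.0, 0.0, 1.0]], 'k1': -0.0858, 'position': [0.4242, -0.0098, 1.0356], 'attitude': [[0.0133, -0.9833, 0.1815], [-0.9999, -0.0131, 0.0026], [-0.0002, -0.1815, -0.9834]]}
scene {'intrinsics': [[454.8691, 0.0, 313.5543], [0.0, 454.8691, 235.6522], [0.0, 0.0, 1.0]], 'k1': -0.1146, 'position': [1.1865, -0.5283, 0.6533], 'attitude': [[0.7012, 0.4289, -0.5695], [0.7129, -0.4297, 0.5541], [-0.007, -0.7946, -0.6071]]}
{'time_s': 0.1, 'joints': array([-1.33550938e+00,  2.07318025e-01,  1.54277597e+00,  2.13805018e-05,
        1.39350158e+00, -1.50478387e-01]), 'qvel': array([ 0.00058837, -0.00081366, -0.00293533,  0.00093297, -0.00101369,
       -0.00019448]), 'joint_efforts': array([-1.18372980e-03, -3.71871686e+01, -2.82291484e+01,  6.99341996e-02,
        3.12815420e-02, -5.64248057e-05]), 'tcp_pos': array([ 0.21619403, -0.53203954,  0.2044331 ]), 'orientation': array([[ 9.26512231e-01,  3.76264384e-01, -4.46458869e-04],
       [ 3.76264512e-01, -9.26510229e-01,  1.95263888e-03],
       [ 3.21059756e-04, -1.97713043e-03, -9.99997994e-01]]), 'contact_force': array([-0.02555816,  0.13450547, -0.08558019]), 'torque': array([-0.00426391, -0.02065027,  0.02445277]), 'grip_force': 0.0, 'finger_gap': 0.09389188088855531}
```

View pics/top0.png

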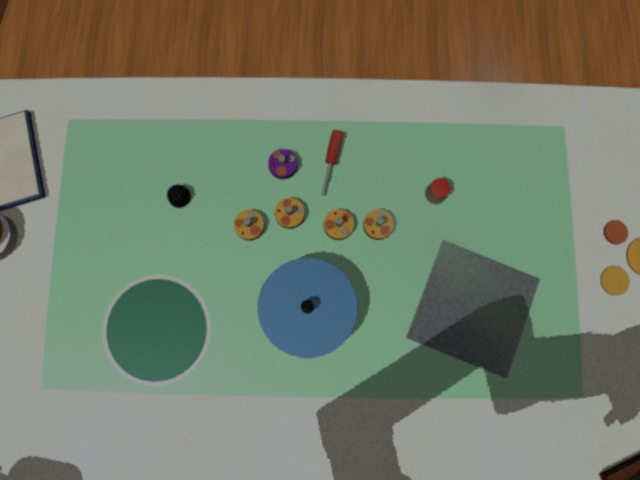

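View pics/scene0.png

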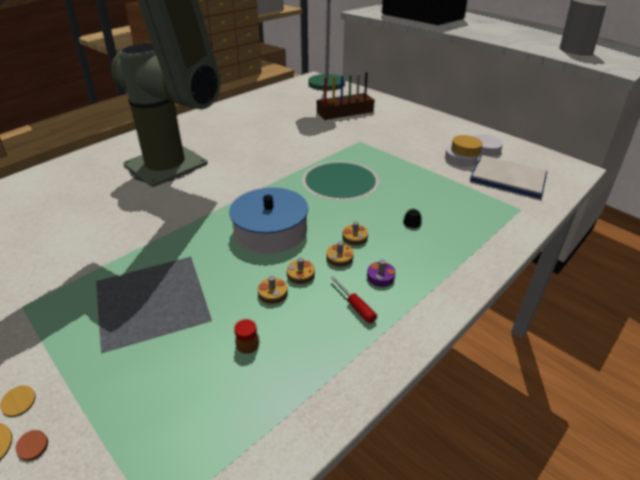

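Top view candidates for "movement":
- Brass with post: (249,224), (290,212), (339,223) and (378,223). All four are taken.
- Purple look-alike at (283,163): left alone.
- Flat orange and red discs at about (615,280), (640,255) and (616,232), off the mat with no post: not movements.

The covered dish is at (307,307) with its knob at (307,306). The mark is at (157,329) and the pad at (474,308).

```bash
cat > h.py <<'E'
import cv2,numpy as np
from station import ctrl
def w(pix,z,p):
    K=p["intrinsics"];pix=np.asarray(pix,float).reshape(-1,2)
    d=(pix-[K[0][2],K[1][2]])/[K[0][0],K[1][1]]
    u=d.copy()
    for _ in range(20): u=d/(1+p["k1"]*(u**2).sum(1,keepdims=True))
    r=np.c_[u,np.ones(len(u))]@np.array(p["attitude"]).T
    c=np.array(p["position"]);z=np.asarray(z,float)
    return (c+r*((z-c[2])/r[:,2])[:,None])[:,:2]
R={"brass":((12,110,90),(28,255,255)),"blue":((100,90,60),(116,255,255)),"purple":((128,90,40),(150,255,255)),"mark":((70,90,40),(88,255,120)),"red":((0,150,70),(9,255,255))}
def find(im,p,col,z,minA=150,hull=True):
    hsv=cv2.cvtColor(im,cv2.COLOR_RGB2HSV)
    m=cv2.inRange(hsv,*[np.array(a) for a in R[col]])
    m=cv2.morphologyEx(m,cv2.MORPH_CLOSE,np.ones((5,5)))
    out=[]
    for c in cv2.findContours(m,cv2.RETR_EXTERNAL,cv2.CHAIN_APPROX_NONE)[0]:
        if cv2.contourArea(c)<minA: continue
        q=w(c,z,p).astype(np.float32)
        h=cv2.convexHull(q)
        (x,y),r=cv2.minEnclosingCircle(h)
        e=cv2.fitEllipse(h) if len(h)>5 else None
        M=cv2.moments(cv2.convexHull(c))
        out.append((np.round(c.mean(0)[0]).astype(int).tolist(),np.round([x,y,r],4).tolist(),np.round(w([M["m10"]/M["m00"],M["m01"]/M["m00"]],z,p)[0],4).tolist()))
    return out
def snap(n,f=None):
    p=ctrl.camera_params(n);im=ctrl.camera(n)
    if f: cv2.imwrite("pics/"+f,im[:,:,::-1])
    return im,p
E
cat > m.py <<'E'
from h import *
def sh(n):
    im,p=snap(n)
    for col,z in (("brass",.02),("blue",.066),("purple",.02),("mark",0),("red",.05)):
        for o in find(im,p,col,z): print(n,col,*o)
if __name__=="__main__":
    sh("top");sh("scene")
    p=ctrl.camera_params("top")
    c=w([[443,240],[539,279],[507,378],[407,337]],0,p);print("pad",c.round(3).tolist(),c.mean(0))
    print("knob",w([307,306],.096,p))
    im=cv2.imread("pics/top0.png")[150:360,220:400]
    cv2.imwrite("pics/crop0.png",cv2.resize(im,None,fx=2.8,fy=2.8,interpolation=cv2.INTER_CUBIC))
    pw=ctrl.camera_params("wrist");s=ctrl.get_state()
    O=np.array(s["orientation"]);print("wristcam in tool",(O.T@(np.array(pw["position"])-s["tcp_pos"])).round(3),(O.T@np.array(pw["attitude"])).round(2).tolist(),pw["intrinsics"][0])
E
python3 m.py
```

```text
top brass [615, 280] [0.5478, -0.5986, 0.0293] [0.5476, -0.5986]
top brass [635, 255] [0.5982, -0.6543, 0.0362] [0.5985, -0.6444]
top brass [379, 223] [0.6553, -0.1262, 0.0298] [0.6549, -0.1263]
top brass [249, 224] [0.6511, 0.129, 0.0302] [0.6512, 0.1293]
top brass [338, 224] [0.6547, -0.0475, 0.0303] [0.654, -0.0479]
top brass [289, 212] [0.676, 0.0493, 0.03] [0.6762, 0.0497]
top brass [323, 40] [1.153, -0.0089, 0.7237] [1.053, -0.0189]
top blue [307, 307] [0.4875, 0.0098, 0.091] [0.4862, 0.0101]
top purple [283, 163] [0.7773, 0.0652, 0.0302] [0.777, 0.0654]
top mark [156, 329] [0.443, 0.307, 0.0978] [0.4422, 0.3063]
top red [615, 232] [0.6393, -0.5917, 0.0227] [0.6397, -0.5916]
top red [440, 188] [0.7223, -0.244, 0.0198] [0.7219, -0.2442]
top red [334, 147] [0.8026, -0.0394, 0.0338] [0.8021, -0.0365]
scene brass [4, 440] [0.6212, -0.6571, 0.0316] [0.6238, -0.6502]
scene brass [16, 401] [0.5646, -0.6104, 0.0311] [0.5657, -0.6092]
scene brass [591, 403] [1.2156, 0.09, 0.213] [1.2175, 0.0543]
scene brass [497, 353] [1.0659, 0.061, 0.0975] [1.0513, 0.045]
scene brass [272, 288] [0.656
[... 516 characters left out ...]
5] [-1.6926, 0.6356, 0.2963] [-1.6879, 0.6369]
scene blue [268, 210] [0.4878, 0.0066, 0.0923] [0.4933, 0.0022]
scene purple [381, 275] [0.7874, 0.0571, 0.035] [0.7857, 0.054]
scene mark [340, 180] [0.4384, 0.3062, 0.0951] [0.4424, 0.3026]
scene red [31, 445] [0.6864, -0.6141, 0.0227] [0.6868, -0.6139]
scene red [245, 328] [0.7246, -0.2481, 0.02] [0.7248, -0.2477]
scene red [361, 307] [0.831, -0.0679, 0.0346] [0.8341, -0.0666]
pad [[0.628, -0.259], [0.551, -0.451], [0.358, -0.377], [0.435, -0.183]] [ 0.49310792 -0.31754242]
knob [[0.48674499 0.0098903 ]]
wristcam in tool [ 0.068  0.002 -0.179] [[0.0, -0.97, -0.24], [1.0, 0.0, -0.0], [0.0, -0.24, 0.97]] [353.71760141   0.         317.84492436]
```

View pics/crop0.png

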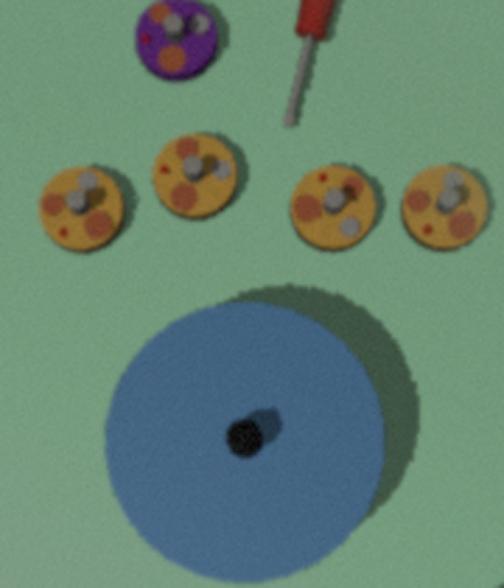

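The crop shows four brass movements with upright posts, with the purple one separate. All the choices are confirmed, so I start with the cover.

>>> drive_tool(moves=[0,0.03,0.06,0,0,0,-4.4,0,0.03,0.06,0,0,0,-4.4,0,0.03,0.06,0,0,0,-4.4,0,0.03,0.06,0,0,0,-4.4,0,0.03,0.06,0,0,0,-4.5], newtons=11)

```text
time_s: 0.82
tcp_pos: [0.3566, -0.2514, 0.2054]
orientation: [[1.0, -0.003, 0.001], [-0.003, -1.0, -0.0], [0.001, 0.0, -1.0]]
contact_force: [0.7, 0.3, 0.4]
finger_gap: 0.0484
grip_force: 0.0
```

>>> drive_tool(moves=[0,0.03,0.06,0,0,0,0,0,0.03,0.06,0,0,0,0,0,0.03,0.06,0,0,0,0,0,0.03,0.06,-0.02,0,0,0,0,0,0,-0.02,0,0,0])

```text
time_s: 1.45
tcp_pos: [0.4682, -0.0281, 0.1675]
orientation: [[1.0, 0.007, 0.002], [0.007, -1.0, 0.001], [0.002, -0.001, -1.0]]
contact_force: [0.0, -0.6, -0.5]
finger_gap: 0.0471
grip_force: 0.0
```

Run:
```python
from h import *
im,p=snap("wrist","w1.png")
s=ctrl.get_state();print(s["tcp_pos"],s["orientation"].round(3).tolist(),s["joints"].round(2))
print(find(im,p,"blue",.066,1000))
```

```text
[ 0.46513041 -0.02912392  0.16421067] [[1.0, 0.005, -0.005], [0.005, -1.0, 0.001], [-0.005, -0.001, -1.0]] [-0.25  0.02  1.84  0.    1.29  1.32]
[([267, 214], [0.4863, 0.0057, 0.0906], [0.4942, 0.0034])]
```

View pics/w1.png

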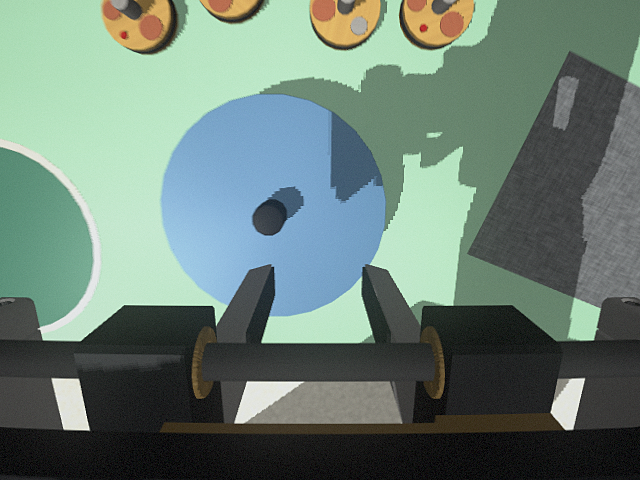

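The wrist view shows the cover with its knob at (269,217). The plate fit gives (0.486, 0.006), which agrees with the top view. Moving onto it now.

>>> drive_tool(moves=[0,0.021,0.036,0,0,0,0,0,0,0,-0.03,0,0,0,0,0,0,-0.03,0,0,0,0,0,0,-0.02,0,0,0,0,0,0,0,0,0,0])

```text
time_s: 2.12
tcp_pos: [0.4859, 0.0038, 0.0861]
orientation: [[1.0, -0.001, -0.004], [-0.001, -1.0, 0.001], [-0.004, -0.001, -1.0]]
contact_force: [0.4, 0.1, -0.0]
finger_gap: 0.0469
grip_force: 0.0
```

Run:
```python
from h import *
s=ctrl.get_state();print(s["tcp_pos"],s["contact_force"],s["orientation"].round(3).tolist())
```

```text
[0.48590191 0.00379649 0.08611993] [ 0.39561206  0.12104585 -0.0495386 ] [[1.0, -0.001, -0.004], [-0.001, -1.0, 0.001], [-0.004, -0.001, -1.0]]
```

>>> drive_tool(moves=[0,0.001,0.003,-0.008,0,0,0,0,0,0,-0.007,0,0,0,0,0,0,0,0,0,0,-1,0,0,0,0,0,0,-1,0,0,0,0,0,0])

```text
time_s: 2.75
tcp_pos: [0.4891, 0.007, 0.073]
orientation: [[1.0, 0.0, 0.001], [0.0, -1.0, -0.0], [0.001, 0.0, -1.0]]
contact_force: [0.2, -0.6, 0.1]
finger_gap: 0.0304
grip_force: 0.0
```

>>> drive_tool(moves=[-1,0,0,0,0,0,0,-1,0,0,0,0,0,0,-1,0,0,0.01,0,0,0,-1,0,0,0.015,0,0,0,-1,0,0,0.02,0,0,0])

```text
time_s: 3.38
tcp_pos: [0.4885, 0.007, 0.1185]
orientation: [[1.0, 0.0, -0.0], [0.0, -1.0, -0.0], [-0.0, 0.0, -1.0]]
contact_force: [-0.0, 0.1, -1.5]
finger_gap: 0.024
grip_force: 11.0
```

>>> drive_tool(moves=[-1,0.001,-0.04,0.01,0,0,0,-1,0.001,-0.055,0,0,0,0,-1,0.001,-0.055,0,0,0,0,-1,0.001,-0.055,0,0,0,0,-1,0,-0.055,0,0,0,0])

```text
time_s: 4.0
tcp_pos: [0.4929, -0.2551, 0.1289]
orientation: [[1.0, -0.0, 0.001], [-0.0, -1.0, -0.001], [0.001, 0.001, -1.0]]
contact_force: [0.4, 1.0, -1.6]
finger_gap: 0.0236
grip_force: 11.0
```

>>> drive_tool(moves=[-1,0,-0.045,-0.01,0,0,0,-1,0,-0.02,-0.03,0,0,0,-1,0,0,-0.03,0,0,0,-1,0,0,-0.02,0,0,0,-1,0,0,0,0,0,0])

```text
time_s: 4.62
tcp_pos: [0.4916, -0.3167, 0.0362]
orientation: [[1.0, 0.0, -0.003], [0.0, -1.0, 0.002], [-0.003, -0.002, -1.0]]
contact_force: [0.1, -0.0, -1.3]
finger_gap: 0.0241
grip_force: 11.0
```

>>> drive_tool(moves=[-1,0,0,-0.008,0,0,0,-1,0,0,-0.004,0,0,0,-1,0,0,-0.002,0,0,0,-1,0,0,0,0,0,0])

```text
time_s: 5.12
tcp_pos: [0.4929, -0.318, 0.0238]
orientation: [[1.0, 0.0, 0.0], [0.0, -1.0, -0.0], [0.0, 0.0, -1.0]]
contact_force: [0.1, -0.3, -2.0]
finger_gap: 0.0238
grip_force: 11.0
```

Run:
```python
from h import *
im,p=snap("scene","s1.png")
s=ctrl.get_state();print(s["tcp_pos"],s["contact_force"])
print(find(im,p,"blue",.012,1000))
print(find(*snap("top"),"brass",.02))
```

```text
[ 0.49294355 -0.31804079  0.02385247] [ 0.21500864  0.02326895 -1.73636928]
[([147, 297], [0.4867, -0.3178, 0.0939], [0.4935, -0.322])]
[([615, 280], [0.547, -0.5985, 0.0296], [0.5479, -0.5988]), ([635, 255], [0.5982, -0.6543, 0.0362], [0.5984, -0.6443]), ([379, 223], [0.6553, -0.1262, 0.0298], [0.6549, -0.1263]), ([249, 224], [0.6514, 0.1287, 0.0298], [0.6512, 0.1292]), ([338, 224], [0.6545, -0.0475, 0.0301], [0.6539, -0.0479]), ([289, 212], [0.6759, 0.0492, 0.0302], [0.6761, 0.0495]), ([323, 40], [1.153, -0.0089, 0.7237], [1.053, -0.0189])]
```

View pics/s1.png

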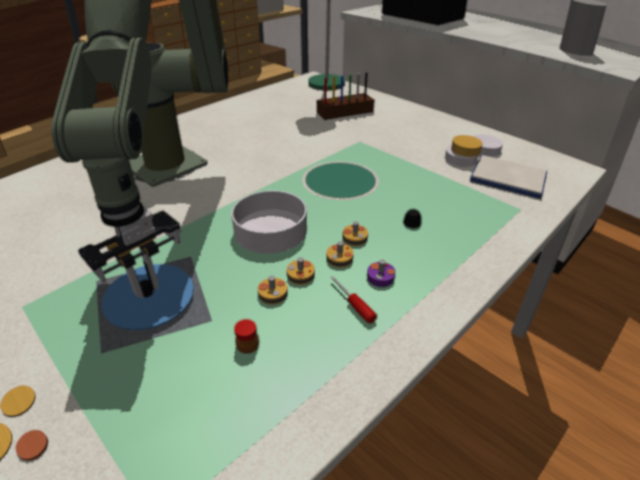

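The cover at (147,297) is centred over the pad and still just above it. The dish is open at (270,222). Lowering slowly until contact.

>>> drive_tool(moves=[-1,0,0,-0.002,0,0,0,-1,0,0,-0.001,0,0,0,-1,0,0,-0.001,0,0,0,-1,0,0,0,0,0,0])

```text
time_s: 5.72
tcp_pos: [0.4926, -0.3179, 0.0194]
orientation: [[1.0, 0.0, -0.0], [0.0, -1.0, 0.0], [-0.0, -0.0, -1.0]]
contact_force: [1.0, 1.0, -2.6]
finger_gap: 0.0234
grip_force: 11.0
```

>>> drive_tool(moves=[-1,0,0,-0.001,0,0,0,-1,0,0,0,0,0,0])

```text
time_s: 5.98
tcp_pos: [0.4928, -0.3181, 0.0189]
orientation: [[1.0, 0.0, 0.0], [0.0, -1.0, -0.0], [0.0, 0.0, -1.0]]
contact_force: [0.4, -0.1, 1.1]
finger_gap: 0.0234
grip_force: 11.0
```

>>> drive_tool(moves=[0,0,0,0,0,0,0,0,0,0,0,0,0,0,0,0,0,0.03,0,0,0,0,0,0,0.05,0,0,0,-0.3,0.04,0.04,0.03,0,0,0])

```text
time_s: 6.6
tcp_pos: [0.5318, -0.2819, 0.1307]
orientation: [[1.0, -0.006, 0.003], [-0.006, -1.0, -0.003], [0.003, 0.003, -1.0]]
contact_force: [0.6, -0.4, -0.4]
finger_gap: 0.0399
grip_force: 0.0
```

>>> drive_tool(moves=[-0.3,0.03,0.045,0,0,0,0,-0.3,0.03,0.045,0,0,0,0,-0.3,0.03,0.045,-0.02,0,0,0,-0.3,0.02,0.01,-0.02,0,0,0,-0.3,0,0,0,0,0,0])

```text
time_s: 7.22
tcp_pos: [0.6411, -0.1321, 0.0856]
orientation: [[1.0, 0.003, -0.004], [0.003, -1.0, 0.001], [-0.004, -0.001, -1.0]]
contact_force: [0.0, 0.9, -0.2]
finger_gap: 0.0332
grip_force: 0.0
```

```bash
cat > dish.py <<'E'
from h import *
# dish rim outer circle: grey low-saturation pixels within a world window, cast to z=.06
def dish(n,ctr=(.487,.008)):
    im,p=snap(n);hsv=cv2.cvtColor(im,cv2.COLOR_RGB2HSV)
    m=((hsv[...,1]<45)&(hsv[...,2]>60)).astype(np.uint8)
    ys,xs=np.nonzero(m);q=w(np.c_[xs,ys],.06,p)
    k=np.hypot(*(q-ctr).T)<.11;q=q[k]
    m2=np.zeros_like(m);m2[ys[k],xs[k]]=1;m2=cv2.morphologyEx(m2,cv2.MORPH_OPEN,np.ones((2,2)))
    c=max(cv2.findContours(m2,cv2.RETR_EXTERNAL,cv2.CHAIN_APPROX_NONE)[0],key=cv2.contourArea)
    q=w(c,.06,p).astype(np.float32);h=cv2.convexHull(q);(x,y),r=cv2.minEnclosingCircle(h)
    return np.round([x,y,r],4),im,p
if __name__=="__main__":
    d,im,p=dish("top");print("dish",d);cv2.imwrite("pics/t2.png",im[:,:,::-1])
    print([o for o in find(im,p,"brass",.02) if o[0][0]<600 and o[0][1]>100],find(im,p,"blue",.012,1000))
    print("scene",dish("scene")[0]);s=ctrl.get_state();print(s["tcp_pos"])
E
python3 dish.py
```

```text
dish [0.4862 0.0076 0.09  ]
[([249, 224], [0.6509, 0.1292, 0.0302], [0.651, 0.1292]), ([334, 224], [0.6546, -0.0449, 0.03], [0.6532, -0.039]), ([289, 212], [0.6759, 0.0492, 0.0302], [0.6758, 0.0494])] [([477, 310], [0.4907, -0.3162, 0.092], [0.4875, -0.3181])]
scene [0.5104 0.0082 0.1069]
[ 0.64137326 -0.1342561   0.0878416 ]
```

View pics/t2.png

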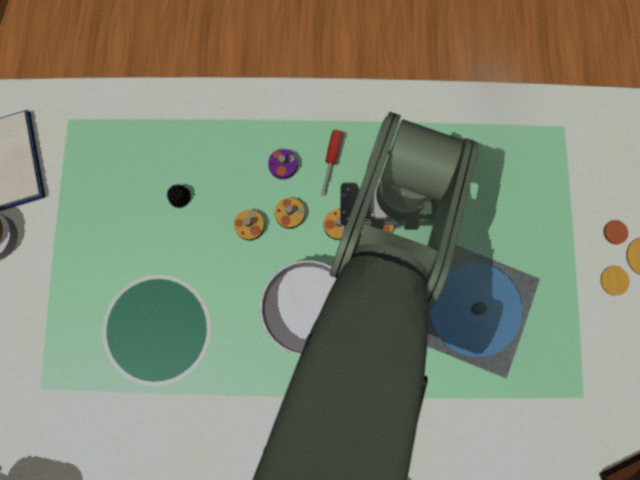

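The dish is open at (300,307) and the cover is on the pad at (477,310), inside its edges. The tool is above the rightmost movement, so I grasp that one first.

>>> drive_tool(moves=[-0.3,0.015,0.006,0,0,0,0,-0.3,0,0,-0.02,0,0,0,-0.3,0,0,-0.02,0,0,0,-0.3,0,0,-0.01,0,0,0,-0.3,0,0,0,0,0,0])

```text
time_s: 7.95
tcp_pos: [0.6549, -0.1278, 0.0357]
orientation: [[1.0, -0.0, -0.004], [-0.0, -1.0, 0.001], [-0.004, -0.001, -1.0]]
contact_force: [-0.5, -1.0, 0.1]
finger_gap: 0.0328
grip_force: 0.0
```

```bash
cat > wr.py <<'E'
from h import *
s=ctrl.get_state();im,p=snap("wrist","wr.png")
print("tcp",s["tcp_pos"].round(4));print([o[:2] for o in find(im,p,"brass",.02,600)])
E
python3 wr.py
```

```text
tcp [ 0.6549 -0.1278  0.0357]
[([186, 269], [0.6542, -0.0518, 0.0301]), ([316, 268], [0.656, -0.1298, 0.0297]), ([30, 235], [0.6759, 0.0442, 0.0302]), ([510, 161], [0.7188, -0.2414, 0.0188])]
```

>>> drive_tool(moves=[-0.3,0.001,-0.001,-0.01,0,0,0,-0.3,0,0,0,0,0,0,-1,0,0,0,0,0,0,-1,0,0,0,0,0,0,-1,0,0,0,0,0,0], newtons=9)

```text
time_s: 8.62
tcp_pos: [0.6581, -0.1289, 0.0283]
orientation: [[1.0, 0.0, 0.001], [0.0, -1.0, -0.0], [0.001, 0.0, -1.0]]
contact_force: [-0.2, 0.6, 1.3]
finger_gap: 0.0135
grip_force: 9.0
```

>>> drive_tool(moves=[-1,0,0,0,0,0,0,-1,0,0,0.02,0,0,0,-1,0,0,0.03,0,0,0,-1,0,0,0.04,0,0,0,-1,0,0,0,0,0,0])

```text
time_s: 9.25
tcp_pos: [0.6615, -0.1302, 0.1241]
orientation: [[1.0, 0.0, 0.01], [0.0, -1.0, -0.004], [0.01, 0.004, -1.0]]
contact_force: [-0.1, -0.4, -0.2]
finger_gap: 0.0137
grip_force: 9.0
```

>>> drive_tool(moves=[-1,-0.045,0.023,0,0,0,0,-1,-0.055,0.027,0,0,0,0,-1,-0.055,0.027,0,0,0,0,-1,-0.045,0.022,0,0,0,0,-1,-0.004,0.004,0,0,0,0])

```text
time_s: 9.88
tcp_pos: [0.4489, -0.024, 0.1159]
orientation: [[1.0, 0.001, -0.005], [0.001, -1.0, 0.001], [-0.005, -0.001, -1.0]]
contact_force: [-0.5, -1.2, -1.1]
finger_gap: 0.0138
grip_force: 9.0
```

>>> drive_tool(moves=[-1,0,0,0,0,0,0,-1,0,0,0,0,0,0])

```text
time_s: 10.12
tcp_pos: [0.4555, -0.0267, 0.1184]
orientation: [[1.0, -0.0, 0.002], [-0.0, -1.0, -0.001], [0.002, 0.001, -1.0]]
contact_force: [-0.7, -0.4, -0.9]
finger_gap: 0.0138
grip_force: 9.0
```

```bash
cat > st.py <<'E'
from h import *
s=ctrl.get_state();print({k:np.round(s[k],4).tolist() for k in("time_s","tcp_pos","contact_force","finger_gap","grip_force")},s["orientation"][:,2].round(4))
E
python3 st.py; python3 wr.py
```

```text
{'time_s': 10.125, 'tcp_pos': [0.4555, -0.0267, 0.1184], 'contact_force': [-0.6914, -0.4378, -0.8858], 'finger_gap': 0.0138, 'grip_force': 8.9994} [ 1.7e-03 -6.0e-04 -1.0e+00]
tcp [ 0.4555 -0.0267  0.1184]
[([315, 262], [0.4207, -0.0286, 0.0438]), ([104, 7], [0.6278, 0.1263, 0.0214])]
```

View pics/wr.png

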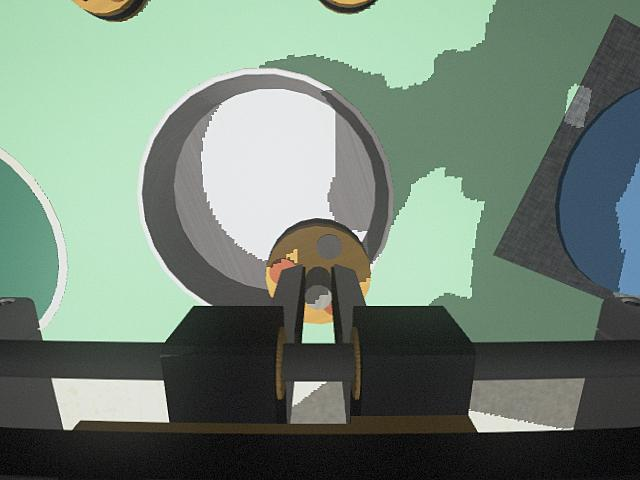

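Movement A is held upright at (318,270), above the near-right part of the dish, whose rim spans columns 139–393. Lowering it.

>>> drive_tool(moves=[-1,0,0,-0.03,0,0,0,-1,0,0,-0.03,0,0,0,-1,0,0,-0.015,0,0,0,-1,0,0,-0.006,0,0,0,-1,0,0,0,0,0,0])

```text
time_s: 10.8
tcp_pos: [0.4544, -0.0261, 0.0371]
orientation: [[1.0, -0.0, 0.0], [-0.0, -1.0, -0.0], [0.0, 0.0, -1.0]]
contact_force: [-0.2, 0.2, -1.1]
finger_gap: 0.0137
grip_force: 9.0
```

>>> drive_tool(moves=[-1,0,0,-0.002,0,0,0,-1,0,0,0,0,0,0])

```text
time_s: 11.05
tcp_pos: [0.4544, -0.026, 0.0355]
orientation: [[1.0, 0.0, 0.001], [0.0, -1.0, -0.0], [0.001, 0.0, -1.0]]
contact_force: [0.2, 0.2, -0.2]
finger_gap: 0.0134
grip_force: 9.0
```

>>> drive_tool(moves=[-1,0,0,-0.002,0,0,0,-1,0,0,0,0,0,0])

```text
time_s: 11.3
tcp_pos: [0.4551, -0.0261, 0.0337]
orientation: [[1.0, 0.0, 0.003], [0.0, -1.0, -0.0], [0.003, 0.0, -1.0]]
contact_force: [1.3, -0.7, 2.3]
finger_gap: 0.0135
grip_force: 9.0
```

>>> drive_tool(moves=[-0.3,0,0,0,0,0,0,-0.3,0,0,0,0,0,0,-0.3,0,0,0.04,0,0,0,-0.3,0,0,0.05,0,0,0,-0.3,0.045,-0.005,0,0,0,0])

```text
time_s: 11.92
tcp_pos: [0.5012, -0.0314, 0.1284]
orientation: [[1.0, 0.0, 0.01], [0.0, -1.0, -0.002], [0.01, 0.002, -1.0]]
contact_force: [0.4, -0.4, -0.2]
finger_gap: 0.0328
grip_force: 0.0
```

>>> drive_tool(moves=[-0.3,0.055,-0.006,0,0,0,0,-0.3,0.055,-0.007,0,0,0,0,-0.3,0.04,-0.005,-0.03,0,0,0,-0.3,0.005,0,-0.03,0,0,0,-0.3,0,0,0,0,0,0])

```text
time_s: 12.55
tcp_pos: [0.6507, -0.0483, 0.0586]
orientation: [[1.0, 0.0, -0.008], [0.0, -1.0, 0.002], [-0.008, -0.002, -1.0]]
contact_force: [-0.6, -0.1, -0.3]
finger_gap: 0.0327
grip_force: 0.0
```

```bash
python3 wr.py; python3 -c "
from h import *
im,p=snap('scene','s2.png');print([o for o in find(im,p,'brass',.02) if 100<o[0][0]<450 and o[0][1]>150])"
```

```text
tcp [ 0.6507 -0.0483  0.0586]
[([50, 255], [0.6512, 0.125, 0.0309]), ([314, 251], [0.6542, -0.0506, 0.0298]), ([164, 217], [0.6761, 0.0466, 0.0298]), ([620, 156], [0.7173, -0.2415, 0.0178])]
[([299, 269], [0.655, -0.0515, 0.0302], [0.6549, -0.0518]), ([347, 243], [0.666, 0.0866, 0.0718], [0.6659, 0.0825])]
```

View pics/s2.png

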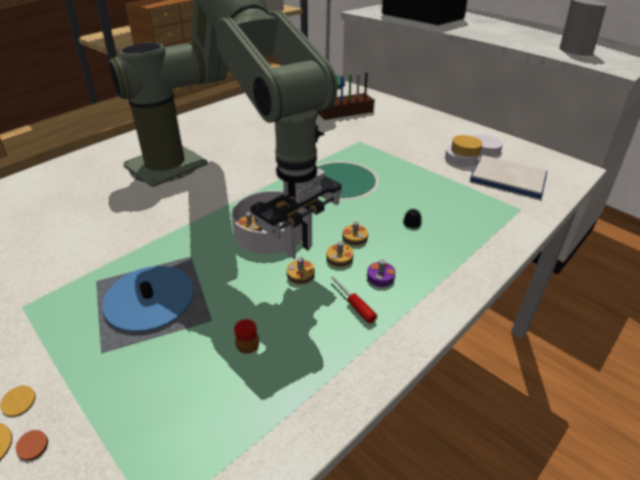

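Movement A stands in the dish at (252,222) and B is at (299,270) under the gripper. The cover has not moved on the pad. Grasping B.

>>> drive_tool(moves=[-0.3,0,-0.001,-0.02,0,0,0,-0.3,0,0,-0.013,0,0,0,-0.3,0,0,0,0,0,0,-0.3,0,0,0,0,0,0,-1,0,0,0,0,0,0])

```text
time_s: 13.28
tcp_pos: [0.6544, -0.05, 0.0306]
orientation: [[1.0, 0.0, 0.001], [0.0, -1.0, -0.0], [0.001, 0.0, -1.0]]
contact_force: [-0.3, 0.3, 0.4]
finger_gap: 0.026
grip_force: 0.0
```

>>> drive_tool(moves=[-1,0,0,0,0,0,0,-1,0,0,0,0,0,0,-1,0,0,0,0,0,0])

```text
time_s: 13.65
tcp_pos: [0.6542, -0.0499, 0.0304]
orientation: [[1.0, 0.0, 0.001], [0.0, -1.0, -0.0], [0.001, 0.0, -1.0]]
contact_force: [-0.2, 0.3, 1.8]
finger_gap: 0.0136
grip_force: 9.0
```

>>> drive_tool(moves=[-0.3,0,0,0,0,0,0,-0.3,0,0,-0.005,0,0,0,-0.3,0,0,0,0,0,0,-1,0,0,0,0,0,0,-1,0,0,0,0,0,0])

```text
time_s: 14.28
tcp_pos: [0.6538, -0.0499, 0.0249]
orientation: [[1.0, 0.0, 0.0], [0.0, -1.0, 0.0], [0.0, -0.0, -1.0]]
contact_force: [-0.2, -0.2, 0.7]
finger_gap: 0.0164
grip_force: 0.0
```

>>> drive_tool(moves=[-1,0,0,0,0,0,0,-1,0,0,0,0,0,0])

```text
time_s: 14.52
tcp_pos: [0.6539, -0.0499, 0.0249]
orientation: [[1.0, 0.0, 0.0], [0.0, -1.0, -0.0], [0.0, 0.0, -1.0]]
contact_force: [-0.3, 0.4, -0.1]
finger_gap: 0.0135
grip_force: 9.0
```

>>> drive_tool(moves=[-1,0,0,0.02,0,0,0,-1,0,0,0.035,0,0,0,-1,0,0,0.035,0,0,0,-1,-0.04,0.007,0,0,0,0,-1,-0.055,0.01,0,0,0,0])

```text
time_s: 15.15
tcp_pos: [0.56, -0.0334, 0.1176]
orientation: [[1.0, -0.0, 0.005], [-0.0, -1.0, -0.001], [0.005, 0.001, -1.0]]
contact_force: [-0.2, 0.4, -0.4]
finger_gap: 0.0134
grip_force: 9.0
```

>>> drive_tool(moves=[-1,-0.035,0.006,0,0,0,0,-1,-0.005,0.001,0,0,0,0,-1,0,0,0,0,0,0,-1,0,0,0,0,0,0])

```text
time_s: 15.65
tcp_pos: [0.5207, -0.0264, 0.1157]
orientation: [[1.0, -0.0, 0.002], [-0.0, -1.0, -0.001], [0.002, 0.001, -1.0]]
contact_force: [0.8, 0.4, -1.1]
finger_gap: 0.0135
grip_force: 9.0
```

>>> drive_tool(moves=[-1,0,0,-0.03,0,0,0,-1,0,0,-0.03,0,0,0,-1,0,0,-0.017,0,0,0,-1,0,0,-0.004,0,0,0,-1,0,0,0,0,0,0])

```text
time_s: 16.27
tcp_pos: [0.5196, -0.0261, 0.0343]
orientation: [[1.0, 0.0, 0.001], [0.0, -1.0, -0.0], [0.001, 0.0, -1.0]]
contact_force: [-0.4, 0.4, -0.3]
finger_gap: 0.0137
grip_force: 9.0
```

>>> drive_tool(moves=[-1,0,0,-0.002,0,0,0,-1,0,0,-0.001,0,0,0,-1,0,0,0,0,0,0])

```text
time_s: 16.65
tcp_pos: [0.519, -0.026, 0.0313]
orientation: [[1.0, 0.0, 0.001], [0.0, -1.0, -0.0], [0.001, 0.0, -1.0]]
contact_force: [0.2, 0.1, -0.5]
finger_gap: 0.0138
grip_force: 9.0
```

>>> drive_tool(moves=[-1,0,0,-0.001,0,0,0,-1,0,0,-0.0005,0,0,0,-1,0,0,0,0,0,0])

```text
time_s: 17.02
tcp_pos: [0.5189, -0.026, 0.0298]
orientation: [[1.0, 0.0, 0.0], [0.0, -1.0, -0.0], [0.0, 0.0, -1.0]]
contact_force: [-0.8, 0.9, 4.0]
finger_gap: 0.0141
grip_force: 9.0
```

>>> drive_tool(moves=[-0.3,0,0,0,0,0,0,-0.3,0,0,0,0,0,0,-0.3,0,0,0.04,0,0,0,-0.3,0,0,0.05,0,0,0,-0.3,0.045,0.021,0,0,0,0])

```text
time_s: 17.65
tcp_pos: [0.5666, -0.0063, 0.125]
orientation: [[1.0, -0.002, 0.01], [-0.002, -1.0, -0.002], [0.01, 0.002, -1.0]]
contact_force: [1.3, -0.3, 0.6]
finger_gap: 0.0327
grip_force: 0.0
```

>>> drive_tool(moves=[-0.3,0.055,0.026,0,0,0,0,-0.3,0.045,0.021,-0.01,0,0,0,-0.3,0.012,0.006,-0.03,0,0,0,-0.3,0,0,-0.02,0,0,0,-0.3,0,0,0,0,0,0])

```text
time_s: 18.27
tcp_pos: [0.6726, 0.0479, 0.0561]
orientation: [[1.0, -0.0, -0.007], [-0.0, -1.0, 0.0], [-0.007, -0.0, -1.0]]
contact_force: [-0.8, 0.1, 0.0]
finger_gap: 0.0329
grip_force: 0.0
```

```bash
python3 wr.py
```

```text
tcp [0.6726 0.0479 0.0561]
[([195, 281], [0.6513, 0.1265, 0.0297]), ([315, 253], [0.6763, 0.0473, 0.0297])]
```

>>> drive_tool(moves=[-0.3,0,0,-0.02,0,0,0,-0.3,0,0,-0.014,0,0,0,-0.3,0,0,0,0,0,0,-0.3,0,0,0,0,0,0,-0.3,0,0,0,0,0,0])

```text
time_s: 18.95
tcp_pos: [0.6765, 0.0481, 0.0262]
orientation: [[1.0, 0.0, 0.002], [0.0, -1.0, -0.0], [0.002, 0.0, -1.0]]
contact_force: [0.1, -0.1, -0.2]
finger_gap: 0.033
grip_force: 0.0
```

>>> drive_tool(moves=[-1,0,0,-0.001,0,0,0,-1,0,0,0,0,0,0,-1,0,0,0,0,0,0,-1,0,0,0,0,0,0])

```text
time_s: 19.45
tcp_pos: [0.6759, 0.0482, 0.0246]
orientation: [[1.0, 0.0, 0.0], [0.0, -1.0, 0.0], [0.0, -0.0, -1.0]]
contact_force: [-1.2, 0.1, 0.2]
finger_gap: 0.0137
grip_force: 9.0
```

>>> drive_tool(moves=[-1,0,0,0.02,0,0,0,-1,0,0,0.035,0,0,0,-1,0,0,0.035,0,0,0,-1,-0.04,-0.002,0,0,0,0,-1,-0.055,-0.002,0,0,0,0])

```text
time_s: 20.08
tcp_pos: [0.5819, 0.0437, 0.1169]
orientation: [[1.0, 0.0, 0.005], [0.0, -1.0, -0.001], [0.005, 0.001, -1.0]]
contact_force: [-0.2, -0.7, -1.0]
finger_gap: 0.0137
grip_force: 9.0
```

>>> drive_tool(moves=[-1,-0.05,-0.002,0,0,0,0,-1,-0.012,-0.001,0,0,0,0,-1,0,0,0,0,0,0,-1,0,0,0,0,0,0])

```text
time_s: 20.58
tcp_pos: [0.5211, 0.0409, 0.1156]
orientation: [[1.0, -0.0, 0.003], [-0.0, -1.0, -0.0], [0.003, 0.0, -1.0]]
contact_force: [0.5, -0.3, -0.6]
finger_gap: 0.0136
grip_force: 9.0
```

>>> drive_tool(moves=[-1,0,0,-0.03,0,0,0,-1,0,0,-0.03,0,0,0,-1,0,0,-0.017,0,0,0,-1,0,0,-0.004,0,0,0,-1,0,0,-0.002,0,0,0])

```text
time_s: 21.2
tcp_pos: [0.5199, 0.041, 0.0319]
orientation: [[1.0, 0.0, 0.001], [0.0, -1.0, -0.0], [0.001, 0.0, -1.0]]
contact_force: [-0.7, -0.5, -0.9]
finger_gap: 0.0138
grip_force: 9.0
```

>>> drive_tool(moves=[-1,0,0,-0.001,0,0,0,-1,0,0,0,0,0,0,-1,0,0,0,0,0,0])

```text
time_s: 21.58
tcp_pos: [0.5192, 0.0411, 0.0309]
orientation: [[1.0, 0.0, 0.001], [0.0, -1.0, -0.0], [0.001, 0.0, -1.0]]
contact_force: [0.5, -0.0, -0.7]
finger_gap: 0.0136
grip_force: 9.0
```

>>> drive_tool(moves=[-1,0,0,-0.001,0,0,0,-1,0,0,-0.0005,0,0,0,-1,0,0,0,0,0,0])

```text
time_s: 21.95
tcp_pos: [0.5193, 0.0411, 0.0295]
orientation: [[1.0, 0.0, 0.001], [0.0, -1.0, -0.0], [0.001, 0.0, -1.0]]
contact_force: [-1.2, 0.4, 4.7]
finger_gap: 0.0135
grip_force: 9.0
```

>>> drive_tool(moves=[-0.3,0,0,0,0,0,0,-0.3,0,0,0,0,0,0,-0.3,0,0,0.04,0,0,0,-0.3,0,0,0.05,0,0,0,-0.3,0.04,0.027,0,0,0,0])

```text
time_s: 22.58
tcp_pos: [0.5616, 0.0671, 0.1243]
orientation: [[1.0, -0.002, 0.009], [-0.002, -1.0, -0.001], [0.009, 0.001, -1.0]]
contact_force: [0.7, -1.4, 0.9]
finger_gap: 0.0328
grip_force: 0.0
```

>>> drive_tool(moves=[-0.3,0.045,0.03,0,0,0,0,-0.3,0.037,0.024,-0.01,0,0,0,-0.3,0.01,0.006,-0.03,0,0,0,-0.3,0,0,-0.02,0,0,0,-0.3,0,0,0,0,0,0])

```text
time_s: 23.2
tcp_pos: [0.6477, 0.1275, 0.0557]
orientation: [[1.0, -0.0, -0.007], [-0.0, -1.0, -0.001], [-0.007, 0.001, -1.0]]
contact_force: [-0.1, -0.7, -0.6]
finger_gap: 0.033
grip_force: 0.0
```

```bash
python3 wr.py
```

```text
tcp [0.6477 0.1275 0.0557]
[([542, 417], [0.5241, -0.0402, 0.0236]), ([312, 256], [0.6511, 0.127, 0.0297])]
```

Still in place; grasp it and carry it to the last slot at (0.453, 0.041).

>>> drive_tool(moves=[-0.3,0,0,-0.02,0,0,0,-0.3,0,0,-0.015,0,0,0,-0.3,0,0,0,0,0,0,-0.3,0,0,0,0,0,0,-1,0,0,0,0,0,0])

```text
time_s: 23.88
tcp_pos: [0.6515, 0.1281, 0.0246]
orientation: [[1.0, 0.0, 0.001], [0.0, -1.0, 0.0], [0.001, -0.0, -1.0]]
contact_force: [0.2, 0.2, 0.2]
finger_gap: 0.0263
grip_force: 0.0
```

>>> drive_tool(moves=[-1,0,0,0,0,0,0,-1,0,0,0,0,0,0,-1,0,0,0,0,0,0])

```text
time_s: 24.25
tcp_pos: [0.6513, 0.1282, 0.0245]
orientation: [[1.0, 0.0, 0.001], [0.0, -1.0, 0.0], [0.001, -0.0, -1.0]]
contact_force: [-0.3, 1.0, 2.5]
finger_gap: 0.0136
grip_force: 9.0
```

>>> drive_tool(moves=[-1,0,0,0.02,0,0,0,-1,0,0,0.035,0,0,0,-1,0,0,0.035,0,0,0,-1,-0.04,-0.018,0,0,0,0,-1,-0.055,-0.024,0,0,0,0])

```text
time_s: 24.88
tcp_pos: [0.5567, 0.0857, 0.116]
orientation: [[1.0, 0.001, 0.004], [0.001, -1.0, -0.0], [0.004, 0.0, -1.0]]
contact_force: [-0.2, -0.3, 0.2]
finger_gap: 0.0137
grip_force: 9.0
```

>>> drive_tool(moves=[-1,-0.055,-0.024,0,0,0,0,-1,-0.04,-0.017,0,0,0,0,-1,-0.008,-0.003,0,0,0,0,-1,0,0,0,0,0,0,-1,0,0,0,0,0,0])

```text
time_s: 25.5
tcp_pos: [0.4547, 0.0423, 0.1148]
orientation: [[1.0, 0.0, 0.002], [0.0, -1.0, -0.0], [0.002, 0.0, -1.0]]
contact_force: [0.5, -0.0, -1.5]
finger_gap: 0.0132
grip_force: 9.0
```

>>> drive_tool(moves=[-1,0,-0.001,-0.03,0,0,0,-1,0,0,-0.03,0,0,0,-1,0,0,-0.017,0,0,0,-1,0,0,-0.004,0,0,0,-1,0,0,-0.002,0,0,0])

```text
time_s: 26.12
tcp_pos: [0.454, 0.0412, 0.0311]
orientation: [[1.0, 0.001, 0.001], [0.001, -1.0, -0.0], [0.001, 0.0, -1.0]]
contact_force: [-0.1, -0.6, -1.3]
finger_gap: 0.0136
grip_force: 9.0
```

>>> drive_tool(moves=[-1,0,0,0,0,0,0,-1,0,0,0,0,0,0])

```text
time_s: 26.38
tcp_pos: [0.4536, 0.0411, 0.0316]
orientation: [[1.0, 0.0, 0.002], [0.0, -1.0, -0.0], [0.002, 0.0, -1.0]]
contact_force: [-0.7, 0.7, -1.5]
finger_gap: 0.014
grip_force: 9.0
```

>>> drive_tool(moves=[-1,0,0,-0.001,0,0,0,-1,0,0,-0.001,0,0,0,-1,0,0,0,0,0,0])

```text
time_s: 26.75
tcp_pos: [0.4536, 0.041, 0.0295]
orientation: [[1.0, -0.0, 0.002], [-0.0, -1.0, 0.0], [0.002, -0.0, -1.0]]
contact_force: [-0.5, 1.0, 2.2]
finger_gap: 0.0137
grip_force: 9.0
```

>>> drive_tool(moves=[-0.3,0,0,0,0,0,0,-0.3,0,0,0,0,0,0,-0.3,0,0,0.04,0,0,0,-0.3,0,0,0.05,0,0,0,0,0.005,-0.045,0.01,0,0,0])

```text
time_s: 27.38
tcp_pos: [0.4603, -0.0031, 0.1324]
orientation: [[1.0, 0.005, 0.007], [0.005, -1.0, -0.001], [0.007, 0.001, -1.0]]
contact_force: [0.9, 0.4, -0.8]
finger_gap: 0.0399
grip_force: 0.0
```

>>> drive_tool(moves=[0,0.008,-0.06,0,0,0,0,0,0.008,-0.06,0,0,0,0,0,0.008,-0.06,0,0,0,0,0,0.006,-0.06,0,0,0,0,0,0.004,-0.05,-0.02,0,0,0])

```text
time_s: 28.0
tcp_pos: [0.493, -0.2974, 0.1103]
orientation: [[1.0, -0.001, 0.004], [-0.001, -1.0, -0.003], [0.004, 0.003, -1.0]]
contact_force: [0.6, 0.4, 0.3]
finger_gap: 0.047
grip_force: 0.0
```

>>> drive_tool(moves=[0,0,-0.023,-0.02,0,0,0,0,0,0,0,0,0,0,0,0,0,0,0,0,0])

```text
time_s: 28.38
tcp_pos: [0.4917, -0.3161, 0.0889]
orientation: [[1.0, 0.0, -0.0], [0.0, -1.0, 0.001], [-0.0, -0.001, -1.0]]
contact_force: [-0.2, -0.3, 0.9]
finger_gap: 0.0468
grip_force: 0.0
```

```bash
python3 st.py
python3 - <<'E'
from h import *
from dish import dish
im,p=snap("wrist","w3.png");print("cover wrist",find(im,p,"blue",.012,1000))
d,im,p=dish("top");print("dish",d);cv2.imwrite("pics/t3.png",im[100:420,150:580,::-1])
print([o for o in find(im,p,"brass",.025) if o[0][0]<600 and o[0][1]>100],find(im,p,"blue",.012,500))
E
```

```text
{'time_s': 28.375, 'tcp_pos': [0.4917, -0.3161, 0.0889], 'contact_force': [-0.2154, -0.3043, 0.898], 'finger_gap': 0.0468, 'grip_force': 0.0} [-3.e-04  8.e-04 -1.e+00]
cover wrist [([316, 243], [0.4901, -0.32, 0.0914], [0.4991, -0.3201])]
dish [0.4857 0.0085 0.0892]
[([308, 308], [0.4874, 0.0087, 0.0759], [0.4878, 0.0075])] [([455, 306], [0.492, -0.3004, 0.0887], [0.4907, -0.2794])]
```

View pics/t3.png

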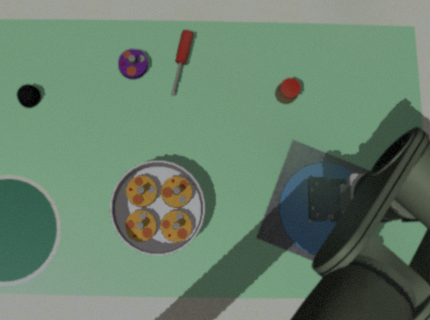

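All four movements stand in the dish around (158,208), with posts up. The cover has not moved on the pad. Picking up the cover.

>>> drive_tool(moves=[0,0,-0.002,-0.03,0,0,0,0,0,0,-0.025,0,0,0,0,0,0,-0.013,0,0,0,0,0,0,0,0,0,0,0,0,0,0,0,0,0], newtons=11)

```text
time_s: 29.1
tcp_pos: [0.4928, -0.3193, 0.0222]
orientation: [[1.0, 0.001, 0.002], [0.001, -1.0, -0.002], [0.002, 0.002, -1.0]]
contact_force: [-0.0, 0.3, 0.3]
finger_gap: 0.0469
grip_force: 0.0
```

>>> drive_tool(moves=[-1,0,0,0,0,0,0,-1,0,0,0,0,0,0,-1,0,0,0,0,0,0,-1,0,0,0,0,0,0,-1,0,0,0,0,0,0])

```text
time_s: 29.72
tcp_pos: [0.4921, -0.319, 0.0214]
orientation: [[1.0, 0.0, 0.0], [0.0, -1.0, -0.0], [0.0, 0.0, -1.0]]
contact_force: [-0.9, 1.5, 4.0]
finger_gap: 0.0237
grip_force: 11.0
```

>>> drive_tool(moves=[-1,0,0,0.02,0,0,0,-1,0,0,0.04,0,0,0,-1,0,0,0.05,0,0,0,-1,-0.001,0.04,0,0,0,0,-1,-0.001,0.055,0,0,0,0])

```text
time_s: 30.35
tcp_pos: [0.4906, -0.2246, 0.133]
orientation: [[1.0, -0.003, 0.003], [-0.003, -1.0, -0.002], [0.003, 0.002, -1.0]]
contact_force: [0.1, 0.0, -2.3]
finger_gap: 0.0237
grip_force: 11.0
```

>>> drive_tool(moves=[-1,-0.001,0.055,0,0,0,0,-1,-0.001,0.055,0,0,0,0,-1,0,0.055,0,0,0,0,-1,0,0.045,0,0,0,0,-1,0,0.022,0,0,0,0])

```text
time_s: 30.98
tcp_pos: [0.4874, 0.0103, 0.1316]
orientation: [[1.0, 0.003, 0.001], [0.003, -1.0, 0.0], [0.001, -0.0, -1.0]]
contact_force: [-0.4, 0.5, -1.1]
finger_gap: 0.0235
grip_force: 11.0
```

>>> drive_tool(moves=[-1,0,0,-0.02,0,0,0,-1,0,0,-0.015,0,0,0,-1,0,0,0,0,0,0,-1,0,0,0,0,0,0])

```text
time_s: 31.48
tcp_pos: [0.4881, 0.0076, 0.0963]
orientation: [[1.0, -0.001, 0.001], [-0.001, -1.0, -0.0], [0.001, 0.0, -1.0]]
contact_force: [-0.5, -0.4, -0.4]
finger_gap: 0.0236
grip_force: 11.0
```

Run:
```python
from h import *
s=ctrl.get_state();print(s["tcp_pos"],s["contact_force"],s["finger_gap"])
zb=s["tcp_pos"][2]-.0214
im,p=snap("wrist");print("w",find(im,p,"blue",zb+.012,1000))
im,p=snap("scene","s3.png");print("s",find(im,p,"blue",zb+.012,1000))
cv2.imwrite("pics/s3.png",cv2.resize(im[120:300,160:400,::-1],None,fx=2.5,fy=2.5))
```

```text
[0.48814846 0.00760861 0.09626675] [-0.51670375 -0.35234397 -0.37946049] 0.02362601559445872
w [([318, 396], [0.4049, 0.0059, 0.0267], [0.4073, 0.0055]), ([318, 327], [0.4548, 0.0055, 0.0199], [0.4565, 0.0056]), ([306, 229], [0.4998, -0.0, 0.0898], [0.519, 0.0024])]
s [([267, 203], [0.4894, 0.0054, 0.0919], [0.4941, -0.0])]
```

View pics/s3.png

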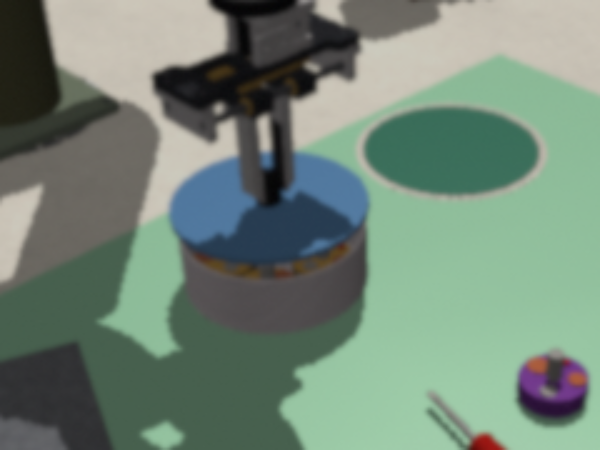

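The cover hangs level at (268,205) and concentric above the dish. Lowering it.

>>> drive_tool(moves=[-1,-0.0005,0,-0.008,0,0,0,-1,0,0,-0.005,0,0,0,-1,0,0,-0.003,0,0,0,-1,0,0,-0.002,0,0,0,-1,0,0,0,0,0,0])

```text
time_s: 32.2
tcp_pos: [0.4872, 0.0081, 0.0777]
orientation: [[1.0, 0.0, -0.0], [0.0, -1.0, 0.0], [-0.0, -0.0, -1.0]]
contact_force: [0.0, 0.1, -2.2]
finger_gap: 0.0241
grip_force: 11.0
```

>>> drive_tool(moves=[-1,0,0,-0.001,0,0,0,-1,0,0,0,0,0,0,-1,0,0,0,0,0,0])

```text
time_s: 32.58
tcp_pos: [0.4874, 0.0081, 0.077]
orientation: [[1.0, 0.0, 0.0], [0.0, -1.0, -0.0], [0.0, 0.0, -1.0]]
contact_force: [-0.5, -0.8, -1.3]
finger_gap: 0.0237
grip_force: 11.0
```

>>> drive_tool(moves=[-1,0,0,-0.001,0,0,0,-1,0,0,-0.0005,0,0,0,-1,0,0,0,0,0,0])

```text
time_s: 32.95
tcp_pos: [0.4873, 0.0081, 0.0754]
orientation: [[1.0, 0.0, -0.0], [0.0, -1.0, -0.0], [-0.0, 0.0, -1.0]]
contact_force: [-0.6, -0.2, -1.2]
finger_gap: 0.024
grip_force: 11.0
```

>>> drive_tool(moves=[-1,0,0,-0.001,0,0,0,-1,0,0,0,0,0,0])

```text
time_s: 33.2
tcp_pos: [0.4873, 0.0081, 0.0753]
orientation: [[1.0, 0.0, -0.0], [0.0, -1.0, -0.0], [-0.0, 0.0, -1.0]]
contact_force: [-2.6, -0.1, 6.6]
finger_gap: 0.0237
grip_force: 11.0
```

>>> drive_tool(moves=[0,0,0,0,0,0,0,0,0,0,0,0,0,0,0,0,0,0.04,0,0,0,0,0,0,0.03,0,0,0,0,0,0,0,0,0,0])

```text
time_s: 33.83
tcp_pos: [0.4897, 0.0077, 0.1469]
orientation: [[1.0, 0.0, 0.006], [0.0, -1.0, -0.001], [0.006, 0.001, -1.0]]
contact_force: [0.1, 0.5, -0.1]
finger_gap: 0.047
grip_force: 0.0
```

```bash
python3 st.py
python3 - <<'E'
from h import *
im,p=snap("scene");print("s",find(im,p,"blue",.066,1000),find(im,p,"mark",0,500))
cv2.imwrite("pics/s4.png",cv2.resize(im[120:300,160:400,::-1],None,fx=2.5,fy=2.5))
im,p=snap("top");print("t",find(im,p,"blue",.066,1000),find(im,p,"mark",0,500))
im,p=snap("wrist");print("w",find(im,p,"blue",.066,2000))
E
```

```text
{'time_s': 33.825, 'tcp_pos': [0.4897, 0.0077, 0.1469], 'contact_force': [0.0682, 0.4515, -0.1229], 'finger_gap': 0.047, 'grip_force': 0.0} [ 0.0063 -0.001  -1.    ]
s [([268, 210], [0.4865, 0.005, 0.0921], [0.4922, 0.001])] [([340, 180], [0.4381, 0.3067, 0.095], [0.4423, 0.3025])]
t [([299, 334], [0.4419, 0.0311, 0.0691], [0.4357, 0.0254])] [([156, 330], [0.4431, 0.3071, 0.0978], [0.4419, 0.3062])]
w [([314, 244], [0.4849, 0.006, 0.0913], [0.494, 0.005])]
```

View pics/s4.png

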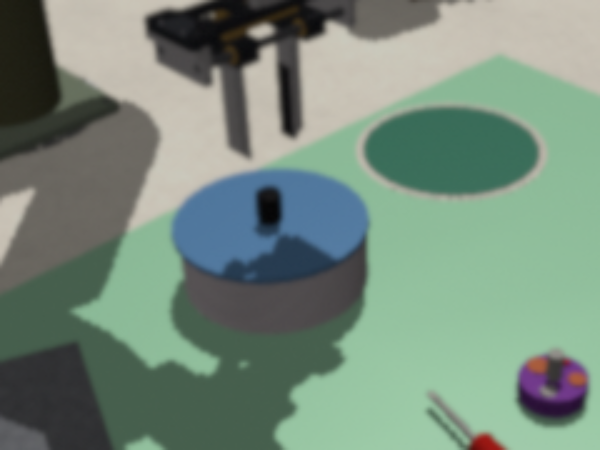

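The cover is fully down and level at (268,225), with its image position identical to the start. Regripping the knob gently to drag the closed dish.

>>> drive_tool(moves=[0,-0.001,0,-0.03,0,0,0,0,0,0,-0.03,0,0,0,0,0,0,-0.012,0,0,0,0,0,0,0,0,0,0,0,0,0,0,0,0,0], newtons=8)

```text
time_s: 34.6
tcp_pos: [0.4871, 0.008, 0.0731]
orientation: [[1.0, 0.0, 0.001], [0.0, -1.0, -0.0], [0.001, 0.0, -1.0]]
contact_force: [0.2, -0.5, 0.3]
finger_gap: 0.0471
grip_force: 0.0
```

>>> drive_tool(moves=[-1,0,0,0,0,0,0,-1,0,0,0,0,0,0,-1,0,0,0,0,0,0,-1,0,0,0,0,0,0,-1,0,0,0,0,0,0])

```text
time_s: 35.22
tcp_pos: [0.4867, 0.008, 0.0729]
orientation: [[1.0, 0.0, 0.001], [0.0, -1.0, -0.0], [0.001, 0.0, -1.0]]
contact_force: [-0.4, 0.0, 3.7]
finger_gap: 0.0237
grip_force: 8.0
```

>>> drive_tool(moves=[-1,-0.0005,0.004,0,0,0,0,-1,-0.0005,0.004,0,0,0,0,-1,-0.0005,0.004,0,0,0,0,-1,-0.0005,0.004,0,0,0,0,-1,-0.0005,0.004,0,0,0,0])

```text
time_s: 35.85
tcp_pos: [0.4848, 0.0267, 0.0729]
orientation: [[1.0, 0.001, 0.002], [0.001, -1.0, -0.003], [0.002, 0.003, -1.0]]
contact_force: [1.0, -6.7, 3.4]
finger_gap: 0.0239
grip_force: 8.0
```

>>> drive_tool(moves=[-1,-0.001,0.006,0,0,0,0,-1,-0.001,0.006,0,0,0,0,-1,-0.001,0.006,0,0,0,0,-1,-0.001,0.006,0,0,0,0], newtons=5)

```text
time_s: 36.35
tcp_pos: [0.4809, 0.0508, 0.0729]
orientation: [[1.0, 0.001, 0.002], [0.001, -1.0, -0.003], [0.002, 0.003, -1.0]]
contact_force: [0.9, -6.5, 3.5]
finger_gap: 0.0239
grip_force: 5.0
```

Run:
```python
from h import *
im,p=snap("scene");print("s",find(im,p,"blue",.066,1000))
cv2.imwrite("pics/s5.png",cv2.resize(im[120:300,160:400,::-1],None,fx=2.5,fy=2.5))
```

```text
s [([280, 202], [0.4817, 0.0479, 0.0915], [0.4868, 0.0428])]
```

View pics/s5.png

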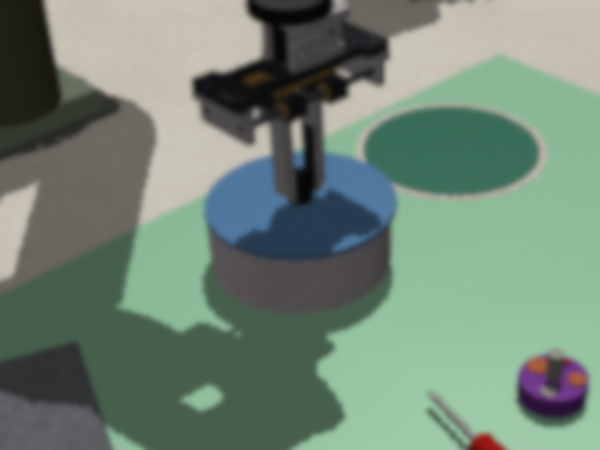

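The dish is sliding along with the cover still flat on it, at (300,230). Continuing.

>>> drive_tool(moves=[-1,-0.0018,0.009,0,0,0,0,-1,-0.0018,0.012,0,0,0,0,-1,-0.0018,0.012,0,0,0,0,-1,-0.0018,0.012,0,0,0,0,-1,-0.0018,0.012,0,0,0,0])

```text
time_s: 37.02
tcp_pos: [0.4717, 0.1079, 0.0729]
orientation: [[1.0, 0.001, 0.002], [0.001, -1.0, -0.003], [0.002, 0.003, -1.0]]
contact_force: [1.5, -6.4, 4.1]
finger_gap: 0.0239
grip_force: 5.0
```

>>> drive_tool(moves=[-1,-0.0018,0.012,0,0,0,0,-1,-0.0018,0.012,0,0,0,0,-1,-0.0018,0.012,0,0,0,0,-1,-0.0018,0.012,0,0,0,0,-1,-0.0018,0.012,0,0,0,0])

```text
time_s: 37.65
tcp_pos: [0.4625, 0.1678, 0.0729]
orientation: [[1.0, 0.001, 0.001], [0.001, -1.0, -0.004], [0.001, 0.004, -1.0]]
contact_force: [1.8, -7.5, 5.2]
finger_gap: 0.0239
grip_force: 5.0
```

>>> drive_tool(moves=[-1,-0.0018,0.012,0,0,0,0,-1,-0.0018,0.012,0,0,0,0,-1,-0.0018,0.012,0,0,0,0,-1,-0.0018,0.012,0,0,0,0,-1,-0.0018,0.012,0,0,0,0])

```text
time_s: 38.28
tcp_pos: [0.4534, 0.2275, 0.0729]
orientation: [[1.0, 0.001, 0.001], [0.001, -1.0, -0.004], [0.001, 0.004, -1.0]]
contact_force: [1.7, -8.0, 6.7]
finger_gap: 0.0238
grip_force: 5.0
```

>>> drive_tool(moves=[-1,-0.0018,0.012,0,0,0,0,-1,-0.0018,0.012,0,0,0,0,-1,-0.0018,0.012,0,0,0,0,-1,-0.0018,0.01,0,0,0,0,-1,-0.0018,0.006,0,0,0,0])

```text
time_s: 38.9
tcp_pos: [0.4446, 0.2796, 0.0729]
orientation: [[1.0, 0.001, 0.002], [0.001, -1.0, -0.004], [0.002, 0.004, -1.0]]
contact_force: [2.3, -7.8, 6.3]
finger_gap: 0.0242
grip_force: 5.0
```

>>> drive_tool(moves=[-1,-0.001,0.008,0,0,0,0,-1,-0.001,0.008,0,0,0,0,-1,-0.001,0.008,0,0,0,0,-1,-0.0005,0.006,0,0,0,0,-1,0,0,0,0,0,0])

```text
time_s: 39.52
tcp_pos: [0.4405, 0.3097, 0.0728]
orientation: [[1.0, 0.001, 0.0], [0.001, -1.0, -0.004], [0.0, 0.004, -1.0]]
contact_force: [1.0, -6.7, 6.7]
finger_gap: 0.0238
grip_force: 5.0
```

>>> drive_tool(moves=[-0.3,0,0,0,0,0,0,-0.1,0,0,0,0,0,0,0,0,0,0.04,0,0,0,0,0,0,0.05,0,0,0,0,0,-0.06,0.05,0,0,0])

```text
time_s: 40.15
tcp_pos: [0.4403, 0.2649, 0.204]
orientation: [[1.0, 0.005, 0.001], [0.005, -1.0, 0.002], [0.001, -0.002, -1.0]]
contact_force: [1.1, -0.4, 0.6]
finger_gap: 0.0471
grip_force: 0.0
```

>>> drive_tool(moves=[0,0,-0.06,0.02,0,0,0,0,0,-0.06,0,0,0,0,0,0,-0.06,0,0,0,0,0,0,-0.06,0,0,0,0,0,0,-0.06,0,0,0,0])

```text
time_s: 40.78
tcp_pos: [0.4397, -0.0373, 0.2218]
orientation: [[1.0, 0.001, 0.0], [0.001, -1.0, 0.001], [0.0, -0.001, -1.0]]
contact_force: [1.7, 0.4, -0.8]
finger_gap: 0.0473
grip_force: 0.0
```

Run:
```python
from h import *
im,p=snap("top");print("t",find(im,p,"blue",.066,1000),find(im,p,"mark",0,200))
a=cv2.resize(im[240:420,70:270],None,fx=2.5,fy=2.5)
im,p=snap("scene");print("s",find(im,p,"blue",.066,1000))
b=cv2.resize(im[130:310,230:430],None,fx=2.5,fy=2.5)
cv2.imwrite("pics/f1.png",cv2.resize(np.hstack([a,b]),None,fx=.8,fy=.8)[:,:,::-1])
```

```text
t [([144, 330], [0.4413, 0.3097, 0.0918], [0.4398, 0.3089])] [([186, 329], [0.4437, 0.3011, 0.0967], [0.4446, 0.2654])]
s [([341, 160], [0.4421, 0.3055, 0.0914], [0.4461, 0.3006])]
```

View pics/f1.png

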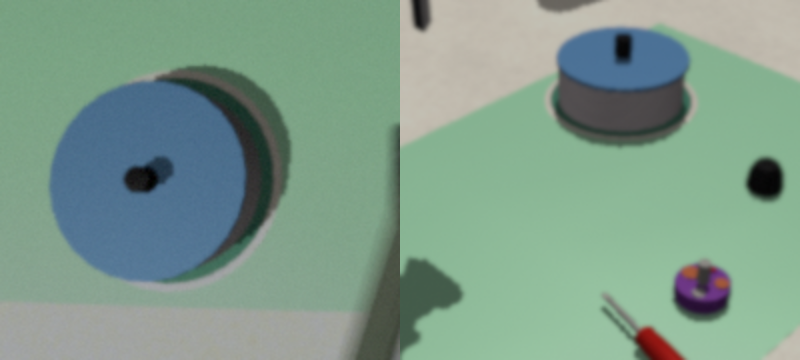

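The final view shows the dish base inside the white ring, with the ring visible all round it. The cover lies flat at (623,60), and the loupe, screwdriver and purple piece look undisturbed. Handing in.

```bash
python3 -c "
from station import ctrl
print(ctrl.job_done())"
```

```text
the job is handed in; nothing more can be done
None
```

I handed the job in at about 41 s: all four movements are upright in the dish, the cover is back on flat, and the closed dish was slid to stand inside the white circle; no verdict was returned.

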